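# Gather the nuts in the tote's corner

## Robot

A 6-joint arm with a two-finger parallel gripper is mounted at the origin on a cart in front of the work surface, level with it; the furniture and walls round the work are solid. World frame = base frame: x ahead of the robot, y to its left, z up, the work surface at z = 0. Lengths are in m, angles in degrees, forces in N, time in s.
With the tool pointing down it reaches from about 0.25 to 0.725 m from the base axis. Payload 9.7 kg.
Tool frame: the origin (TCP) lies at the very end of the fingers, on their centre line; the grasp point (between the pads) lies 19 mm behind it; z points along the fingers, y is the line along which they close (so a half turn about z gives the same grasp; the last joint's range is limited). The gripper opens to 85 mm and grips with 20 to 120 N. Pads are 22 mm wide; open, the fingers measure 114 mm over their backs; the gripper's body (76 mm by 85 mm) begins 54 mm behind the grasp point. The pads swing forward as they close: fully open they stand 13 mm farther back than shut.
Start: joints at [68.354, 4.979, 10.078, 95.1, 0, 90], TCP at [0.203, 0.511, 0.231] pointing down, gripper open.
Joint ranges: [-179.16, 179.16], [-48.56, 103.87], [-65.8, 70.77], [-126.05, 130.52], [-82.76, 87.17], [-180, 180]. Speed limits (degrees/s): [127.2, 127.2, 147.25, 180, 180, 180].

## Interface

Orientations are given as [roll, pitch, yaw] about the fixed x, y, z axes, in that order (R = Rz(yaw) Ry(pitch) Rx(roll)).
In Python, from workcell import bot gives the robot as it stands.
- The arm moves only by the tool arm_command, never from a script. Its argument "series" is a list of rows, each a list of 4 numbers: the shift along the tool's x, y, z in m, then the turn about the tool's z in rad. A call has exactly 5 rows; each row is the pose to reach, as a shift and turn from the pose commanded when the call began, along the tool's axes at that moment; what a row does not reach only later rows make up. A row lasts 1/10 s, in which the tool goes at most 50 mm and 8.59 degrees, less where a joint would pass 70% of its speed; a pose out of reach is approached as far as the arm can. A call with a gripper value outside its range is refused whole. "hand" is the finger opening in m, from 0 to 0.0854, set as the call begins (left out, the last holds). The fingers move at their own pace and stop on an object; "grip_force" is the grip in N (left out, the last holds). Time passes only in rows, so rows that repeat a pose let the fingers close, or fill a call up. It gives the time, the measured TCP pose, the force, the opening and the grip force at its end, in the units of the state.
- bot.get_obs(): the state, without advancing time (a new reading comes with each control period).
- bot.camera(name): name is "scene" or "top"; returns a dict with "color" (420x560x3 uint8, blue, green, red), "camera_matrix" (3x3 intrinsics, pixels), "dist_coeffs" ([k1, k2, p1, p2, k3] as OpenCV has them; the pictures are not rectified), "xyz" and "orientation" of the camera in the world. Camera axes: x right, y up, looking along -z (the intrinsics and any distortion apply to the point x, -y, -z); pixel columns grow to the right and rows downward; lengths in m; the calibration is good to about 2 mm. A picture is of the moment at which its call begins. There is no depth.
- bot.job_done(): hands the job in; it is judged then, once.
Trained networks look in the newest picture that a camera, given by its name, has taken for a name from the list of things; names that differ only in an ending like _2 or _b are one class to them, and where a whole thing is asked for, a point or a joint stands for the part that bears it (a point fixed in the world has none). Each returns a list of dicts, best first, with "confidence" (0 to 1); they miss things now and then, are a little off and sometimes report something else, mostly with a low value. They report only what shows in the picture. A call takes as long as a camera call.
- bot.find_in(camera, target): "location" ([column, row] in pixels, amid what is visible of it).
- bot.mark_of(camera, target): "location" ([column, row] in pixels: a listed point, or the origin of a listed thing).
The state is a dict: "time": time; "q": joint angles; "qd": joint speeds; "joint_efforts": joint torques, N m; "ee_pos": TCP position; "tcp_rot": TCP orientation; "wrist_force": force on the tool from outside, world axes, zero at the start; "torque": the same for the moment, N m; "opening": finger opening in m; "grasp_force": force on a finger pad.
Only numpy, scipy, OpenCV 4.12 (cv2) and the standard library are available. Lean on these libraries where they do the work, as an engineer would, in place of code of your own. Each camera call takes 0.05 s, during which the arm holds its last target. There are 200 camera calls.

## Task

Swing the red gate on the front of the blue tote down until it lies fully home in its catch, and only then lift the tote by its grey handle. In the air, well clear of the bench (its lowest corner more than 5 cm up), tip it about 35 degrees down toward the yellow-capped corner until all four nuts have slid into that corner, none spilled, leaving the things around it alone. Finish still holding the tote there, tilted and still: do not put it down or let go.

Things in the scene. Friction and masses are not known exactly. Their poses are not given: they have to be found in the camera images.
- tote: blue open tote, 220 (x) x 160 (y) x 50 mm high, 5 mm walls, 0.3 to 0.55 kg, loose. Origin: centre of its underside, z up. A 40 mm outlet in its front (-x) wall beside the front-left (-x, +y) corner, which has a yellow cap. Grey carry handle along its x over the middle: posts at x = +-110 mm, bar 16 mm thick (y), 106 to 130 mm above the bench; held by it the tote turns with the gripper
- tote_grip (a point): centre of the tote's handle bar, 118 mm above the middle of its underside; axes as the tote's. Grasp here from above, fingers closing along the tote's y, firmly (90 N)
- tote_corner (a point): inner floor corner of the tote at the yellow cap, where the nuts belong: tote frame x = -105, y = +75, z = +5 mm; axes as the tote's, so the tote's inside lies toward +x and -y of it (inside 210 x 150 mm).
- gate (a joint): red swing gate outside the tote's front wall, turns in that wall's plane about a pin at tote frame x = -116.5, y = +6, z = +26 mm. 0 = shut, level across the outlet, arm in the steel U catch against a firm stop; positive = swung up about the tote's +x axis, rad (starts 0.6 to 1.05 open). Stays where left (friction about 0.5 N at the tab)
- gate_tab (a point): middle of the upper face of the gate's red thumb tab (22 x 18 x 8 mm), which sticks out in front of the tote: from the pin, 83 mm along the arm, 6 mm above it, 13.5 mm to the front (-x); axes turn with the gate. Press it down (2 to 10 N) with shut fingertips, following its arc about the pin, until the gate stops
- nut0: brass hex nut, 18 mm across the flats, 11 mm high, 17 g, lying flat and loose on the tote's floor. Origin: centre of its underside. Oily: it slides on the floor from a tilt of about 7 to 11 degrees, along a wall in a diagonal tilt from about 12 to 18; 35 degrees is safe
- nut1: brass hex nut, 18 mm across the flats, 11 mm high, 17 g, lying flat and loose on the tote's floor. Origin: centre of its underside. Oily: it slides on the floor from a tilt of about 7 to 11 degrees, along a wall in a diagonal tilt from about 12 to 18; 35 degrees is safe
- nut2: brass hex nut, 18 mm across the flats, 11 mm high, 17 g, lying flat and loose on the tote's floor. Origin: centre of its underside. Oily: it slides on the floor from a tilt of about 7 to 11 degrees, along a wall in a diagonal tilt from about 12 to 18; 35 degrees is safe
- nut3: brass hex nut, 18 mm across the flats, 11 mm high, 17 g, lying flat and loose on the tote's floor. Origin: centre of its underside. Oily: it slides on the floor from a tilt of about 7 to 11 degrees, along a wall in a diagonal tilt from about 12 to 18; 35 degrees is safe
- marker2: black-capped marker, 132 mm long, lying; a bystander, to be left alone. Origin: centre of its underside.
- screwdriver1: blue-handled screwdriver, 218 mm long, lying; a bystander, to be left alone. Origin: centre of its underside.
- scraper: scraper with wooden handle, 165 mm long, lying; a bystander, to be left alone. Origin: centre of its underside.
- carton: small white carton, 90x63x30 mm; a bystander, to be left alone. Origin: centre of its underside.

How it is judged:
By the outcome, as a careful person would: the job done as asked, in the order asked, and still so for the second after the job is handed in, while the arm keeps its last pose, push and grip.
It also fails if it takes over 51 s, if anything falls off the work surface, if the arm or the gripper's body presses on something with over 40 N, if the wrist force passes 120 N, or if a joint passes its speed limit or range.

## Working session

There is one attempt and no reset: what is moved stays moved. The work goes in short steps, Python scripts to look and compute and a tool call to move; the robot and the scene stay as the last step left them, time stands still between calls to the robot, and variables do not carry over. Pictures are saved under pics/ and viewed, at most 10 in all, crops included, and the job is handed in when it is done.

Besides the shell and the picture viewer there is one more tool, called after ">>>" as name(argument=value, ...) on one line, values as JSON. arm_command: Moves the arm, as the interface text tells. Its arguments: {"type":"object","properties":{"series":{"type":"array"},"hand":{"type":"number"},"grip_force":{"type":"number"}},"required":["series"]}

```bash
ls; mkdir -p pics; cat > h.py <<'E'
import numpy as np, cv2
from scipy.spatial.transform import Rotation as Ro
from workcell import bot
def cam(n): return bot.camera(n)
def Rc(c):
    o=np.array(c["orientation"],float)
    return o if o.shape==(3,3) else (Ro.from_euler('xyz',o,degrees=True).as_matrix() if o.size==3 else Ro.from_quat(o).as_matrix())
def ray(c,px):
    u=cv2.undistortPoints(np.array([[px]],float),np.array(c["camera_matrix"],float),np.array(c["dist_coeffs"],float))[0,0]
    return np.array(c["xyz"]),Rc(c)@np.array([u[0],-u[1],-1])
def onz(c,px,z):
    o,d=ray(c,px); return o+d*(z-o[2])/d[2]
def proj(c,P):
    p=(np.atleast_2d(P)-np.array(c["xyz"]))@Rc(c)*[1,-1,-1]
    return cv2.projectPoints(p,np.zeros(3),np.zeros(3),np.array(c["camera_matrix"],float),np.array(c["dist_coeffs"],float))[0][:,0]
E
python3 - <<'E'
from h import *
print(bot.get_obs())
for n in("scene","top"):
    c=cam(n); cv2.imwrite(f"pics/{n}0.png",c["color"]); print(n,c["xyz"],c["orientation"])
    for t in("tote","tote_grip","tote_corner","gate_tab","nut0"):
        print(t,[(np.round(m["location"],1),round(m["confidence"],2)) for m in bot.mark_of(n,t)[:5]])
E
```

```text
pics
{'time': 0.0, 'q': array([ 6.83544753e+01,  5.00855759e+00,  1.00353863e+01,  9.50995978e+01,
       -3.62223741e-04,  8.99992852e+01]), 'qd': array([-0.00745162,  0.01668035, -0.01282554, -0.03700687, -0.09835041,
       -0.00716474]), 'joint_efforts': array([-2.57273787e-03, -5.20389926e+01,  4.64797425e+01,  1.64941692e-02,
       -1.49010075e-04,  1.37696393e-06]), 'ee_pos': array([0.20279263, 0.5110042 , 0.23061581]), 'tcp_rot': array([-1.79927231e+02,  3.61315546e-04,  1.58355191e+02]), 'wrist_force': array([-0.25205797,  0.57149565,  0.62217081]), 'torque': array([-0.0308435 , -0.00802643,  0.0548874 ]), 'grasp_force': 0.0, 'opening': 0.08559399941578123}
scene [ 0.11383165 -0.50443284  0.79824105] [ 44.89012809  -0.50795261 -41.38999338]
tote [(array([304.8, 247.2]), 0.76)]
tote_grip [(array([307.5, 216.6]), 0.66)]
tote_corner [(array([257.1, 253.7]), 0.74)]
gate_tab [(array([254.5, 239.4]), 0.58)]
nut0 [(array([337.3, 242. ]), 0.61), (array([322.8, 224.6]), 0.54), (array([318.8, 251.8]), 0.46), (array([295.7, 268.5]), 0.37)]
top [ 0.39021268 -0.01884201  1.40259052] [  7.89380101   0.17814337 -89.46991051]
tote [(array([291.1, 196.3]), 0.82)]
tote_grip [(array([293.1, 189.6]), 0.9)]
tote_corner [(array([266.7, 234.8]), 0.8)]
gate_tab [(array([277. , 241.8]), 0.53), (array([159.8, 254.4]), 0.27)]
nut0 [(array([300.5, 222.7]), 0.54), (array([305.5, 198.5]), 0.52), (array([144.5, 186.3]), 0.51), (array([307.8, 180. ]), 0.49), (array([283.6, 171.8]), 0.47)]
```

View pics/scene0.png

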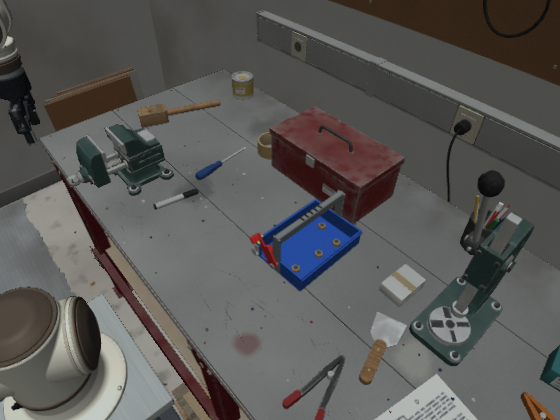

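View pics/top0.png

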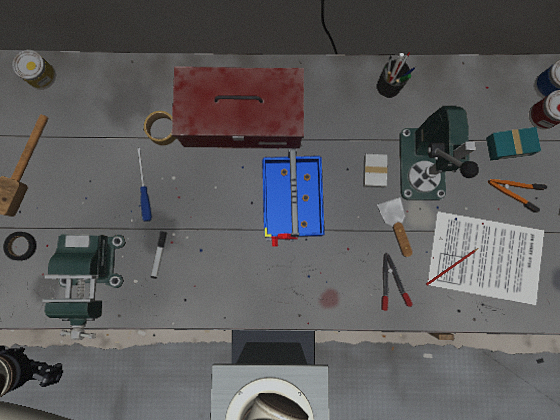

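```bash
cat > est.py <<'E'
from h import *
from scipy.optimize import least_squares
P={"tote":(0,0,0),"tote_grip":(0,0,.118),"tote_corner":(-.105,.075,.005)}
def tab(g):
    a=np.array([-.0135-.0,.083,.006]); 
    return np.array([-.1165,.006,.026])+Ro.from_euler('x',g).as_matrix()@a
def T(p,P): return np.atleast_2d(P)@Ro.from_euler('z',p[2]).as_matrix().T+[p[0],p[1],0]
def est(cs,obs,p0):
    def f(p):
        r=[]
        for n,t,px,w in obs:
            X=tab(p[3]) if t=="gate_tab" else np.array(P[t])
            r+=list((proj(cs[n],T(p,X))[0]-px)*w)
        return np.array(r)
    return least_squares(f,p0,loss='soft_l1'),f
def go(p0=None):
    cs={n:cam(n) for n in("scene","top")}; obs=[]
    for n in cs:
        for t in list(P)+["gate_tab"]:
            m=bot.mark_of(n,t)
            if m and m[0]["confidence"]>.3: obs.append((n,t,np.array(m[0]["location"]),1.))
    if p0 is None:
        best=None
        for y in np.arange(-3,3,.7):
            s,f=est(cs,obs,[.45,0,y,.8])
            if best is None or s.cost<best[0].cost: best=(s,f)
    else: best=est(cs,obs,p0)
    s,f=best
    print("x,y,yaw,gate",np.round(s.x,4),"deg",np.degrees(s.x[2:]),"cost",s.cost)
    for o,r in zip(obs,f(s.x).reshape(-1,2)): print(o[0],o[1],np.round(r,1))
    return cs,s.x
E
python3 - <<'E'
from est import *
cs,p=go()
print("corner,grip,tab",T(p,P["tote_corner"]),T(p,P["tote_grip"]),T(p,tab(p[3])),T(p,tab(0)))
for n in cs:
    im=cs[n]["color"].copy()
    for t in [(x*.11,y*.08,z) for x in(-1,1) for y in(-1,1) for z in(0,.05)]+[(-.11,0,.13),(.11,0,.13),tab(p[3]),(-.1165,.006,.026)]:
        q=proj(cs[n],T(p,t))[0]; cv2.circle(im,(int(q[0]+.5),int(q[1]+.5)),1,(255,0,255),-1)
    q=proj(cs[n],T(p,(0,0,.05)))[0].astype(int)
    r=im[q[1]-95:q[1]+95,q[0]-95:q[0]+95]; cv2.imwrite(f"pics/c_{n}.png",cv2.resize(r,(400,400),interpolation=cv2.INTER_CUBIC))
a=[cv2.imread(f"pics/c_{n}.png") for n in cs]; cv2.imwrite("pics/c.png",np.hstack(a))
E
```

```text
x,y,yaw,gate [ 0.6124 -0.0607  0.0163  0.9223] deg [ 0.93352628 52.84658742] cost 10.602547401928522
scene tote [ 3.1 -0. ]
scene tote_grip [ 0.2 -2.4]
scene tote_corner [ 0.2 -1.1]
scene gate_tab [ 1.7 -1. ]
top tote [-0.9  2.7]
top tote_grip [0.2 1. ]
top tote_corner [1.4 1.1]
top gate_tab [-0.5  1.5]
corner,grip,tab [[0.50617055 0.01260234 0.005     ]] [[ 0.61237854 -0.06067701  0.118     ]] [[ 0.48155925 -0.01145601  0.09577647]] [[0.48094578 0.02619317 0.032     ]]
```

View pics/c.png

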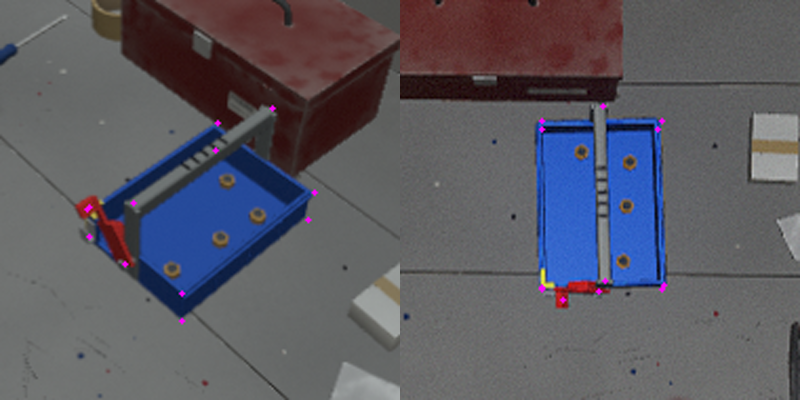

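The pictures agree with the fit: the magenta outline lies on the tote rim (top crop about 540–662, 122–288), the handle and the red tab. The gate stands about 53° open and the four nuts are on the floor.

The moves have no tilt, so I will test that after shutting the gate. First, the approach to the tab.

```bash
cat > plan.py <<'E'
from h import *
def plan(start,yaw0,wps,per=.048,rot=.145):
    """wps: (x,y,z,yawdeg); tool pointing down; prints calls of 5 rows"""
    path=[]; p=np.array(start,float); y=np.radians(yaw0)
    for w in wps:
        q=np.array(w[:3]); yy=np.radians(w[3]); n=int(max(1,np.ceil(np.linalg.norm(q-p)/per),np.ceil(abs(yy-y)/rot)))
        if len(w)>4: n=max(n,w[4])
        for i in range(1,n+1): path.append((p+(q-p)*i/n,y+(yy-y)*i/n))
        p,y=q,yy
    while len(path)%5: path.append(path[-1])
    p=np.array(start,float); y=np.radians(yaw0)
    for k in range(0,len(path),5):
        R=Ro.from_euler('xyz',[np.pi,0,y]).as_matrix()
        print([[*map(lambda v:round(float(v),4),R.T@(a-p)),round(float(-(b-y)),4)] for a,b in path[k:k+5]])
        p,y=path[k+4]
E
python3 - <<'E'
from plan import *
o=bot.get_obs()
plan(o["ee_pos"],158.355,[(.4756,-.0135,.19,1.0,18),(.4756,-.0135,.13,1.0,2)],.05,.149)
E
```

```text
[[-0.0235, -0.0204, 0.0022, 0.1445], [-0.0471, -0.0407, 0.0043, 0.2891], [-0.0706, -0.0611, 0.0065, 0.4336], [-0.0941, -0.0815, 0.0087, 0.5782], [-0.1176, -0.1019, 0.0109, 0.7227]]
[[-0.0311, 0.0003, 0.0022, 0.1445], [-0.0622, 0.0006, 0.0043, 0.2891], [-0.0934, 0.0008, 0.0065, 0.4336], [-0.1245, 0.0011, 0.0087, 0.5782], [-0.1556, 0.0014, 0.0109, 0.7227]]
[[-0.0232, 0.0208, 0.0022, 0.1445], [-0.0463, 0.0416, 0.0043, 0.2891], [-0.0695, 0.0624, 0.0065, 0.4336], [-0.0926, 0.0832, 0.0087, 0.5782], [-0.1158, 0.104, 0.0109, 0.7227]]
[[-0.0036, 0.0309, 0.0022, 0.1445], [-0.0072, 0.0618, 0.0043, 0.2891], [-0.0108, 0.0927, 0.0065, 0.4336], [-0.0145, 0.1237, 0.0087, 0.5782], [-0.0145, 0.1237, 0.0387, 0.5782]]
[[-0.0, -0.0, 0.03, -0.0], [-0.0, -0.0, 0.03, -0.0], [-0.0, -0.0, 0.03, -0.0], [-0.0, -0.0, 0.03, -0.0], [-0.0, -0.0, 0.03, -0.0]]
```

>>> arm_command(series=[[-0.0235,-0.0204,0.0022,0.1445],[-0.0471,-0.0407,0.0043,0.2891],[-0.0706,-0.0611,0.0065,0.4336],[-0.0941,-0.0815,0.0087,0.5782],[-0.1176,-0.1019,0.0109,0.7227]], hand=0, grip_force=60)

```text
time: 1.6
ee_pos: [0.2749, 0.372, 0.2204]
tcp_rot: [180.0, -0.0, 116.6]
wrist_force: [0.6, 0.5, 0.6]
opening: 0.0122
grasp_force: 0.0
```

>>> arm_command(series=[[-0.0311,0.0003,0.0022,0.1445],[-0.0622,0.0006,0.0043,0.2891],[-0.0934,0.0008,0.0065,0.4336],[-0.1245,0.0011,0.0087,0.5782],[-0.1556,0.0014,0.0109,0.7227]])

```text
time: 2.1
ee_pos: [0.3467, 0.2339, 0.2095]
tcp_rot: [180.0, -0.0, 75.2]
wrist_force: [-0.1, 0.2, 0.4]
opening: 0.0002
grasp_force: 0.0
```

>>> arm_command(series=[[-0.0232,0.0208,0.0022,0.1445],[-0.0463,0.0416,0.0043,0.2891],[-0.0695,0.0624,0.0065,0.4336],[-0.0926,0.0832,0.0087,0.5782],[-0.1158,0.104,0.0109,0.7227]])

```text
time: 2.6
ee_pos: [0.4186, 0.0957, 0.1987]
tcp_rot: [180.0, -0.0, 33.8]
wrist_force: [0.1, 0.3, -0.8]
opening: 0.0002
grasp_force: 0.0
```

>>> arm_command(series=[[-0.0036,0.0309,0.0022,0.1445],[-0.0072,0.0618,0.0043,0.2891],[-0.0108,0.0927,0.0065,0.4336],[-0.0145,0.1237,0.0087,0.5782],[-0.0145,0.1237,0.0087,0.5782]])

```text
time: 3.1
ee_pos: [0.4764, -0.0161, 0.1892]
tcp_rot: [180.0, 0.0, 0.6]
wrist_force: [-0.7, 0.9, 0.3]
opening: -0.0002
grasp_force: 0.0
```

```bash
python3 - <<'E'
from plan import *
from est import *
cs,p=go([.6124,-.0607,.0163,.92])
o=bot.get_obs(); print(o["ee_pos"])
w=[]
for g in list(np.linspace(1.0,.06,18)):
    t=tab(g); q=T(p,[-.136,t[1],t[2]+.011*np.sin(g)])[0]; w.append((*q,1.0,1)); 
print(np.round(w[0],4),np.round(w[-1],4), T(p,[-.136,.089,.032]))
w=[(w[0][0],w[0][1],w[0][2]+.01,1.0,2)]+w
plan([.4756,-.0135,.1903],.93,w,.05)
E
```

```text
x,y,yaw,gate [ 0.6121 -0.0569  0.1013  0.92  ] deg [ 5.80462801 52.71211715] cost 4.462212962025818
scene tote [ 0.4 -0.5]
scene tote_grip [ 2.1 -0.3]
scene tote_corner [-2.   0.2]
top tote [-1.4 -0.2]
top tote_grip [1.  1.1]
[ 0.47544735 -0.01308746  0.1900459 ]
[ 0.4721 -0.0251  0.1083  1.      1.    ] [0.4678 0.0174 0.0376 1.     1.    ] [[0.46776828 0.01786146 0.032     ]]
[[-0.0018, 0.0058, 0.036, -0.0006], [-0.0037, 0.0116, 0.072, -0.0012], [-0.0037, 0.0116, 0.082, -0.0012], [-0.004, 0.0076, 0.0846, -0.0012], [-0.0043, 0.0038, 0.0875, -0.0012]]
[[-0.0003, -0.0037, 0.0031, -0.0], [-0.0006, -0.0072, 0.0065, -0.0], [-0.0009, -0.0106, 0.0101, -0.0], [-0.0012, -0.0138, 0.0138, -0.0], [-0.0014, -0.0168, 0.0178, -0.0]]
[[-0.0002, -0.0028, 0.0041, -0.0], [-0.0005, -0.0054, 0.0085, -0.0], [-0.0007, -0.0078, 0.0129, -0.0], [-0.0008, -0.0099, 0.0175, -0.0], [-0.001, -0.0119, 0.0223, -0.0]]
[[-0.0001, -0.0017, 0.0049, -0.0], [-0.0003, -0.0032, 0.0098, -0.0], [-0.0004, -0.0044, 0.0148, -0.0], [-0.0005, -0.0054, 0.0199, -0.0], [-0.0005, -0.0061, 0.0251, -0.0]]
```

The arm hides part of the tote in that second fit, so its yaw is poorly constrained. I'll keep the first pose, which the overlay confirmed.

```bash
python3 - <<'E'
from plan import *
from est import *
p=[.6124,-.0607,.0163,.92]
w=[]
for g in list(np.linspace(1.0,.06,18)):
    t=tab(g); q=T(p,[-.135,t[1],t[2]+.011*np.sin(g)])[0]; w.append((*q,.93,1)); 
print(np.round(w[0],4),np.round(w[-1],4), T(p,[-.136,.089,.032]))
w=[(w[0][0],w[0][1],w[0][2]+.01,.93,2)]+w
plan([.4756,-.0135,.1903],.93,w,.05)
E
```

```text
[ 0.4767 -0.0171  0.1083  0.93    1.    ] [0.476  0.0256 0.0376 0.93   1.    ] [[0.47496743 0.02607148 0.032     ]]
[[0.0005, 0.0018, 0.036, -0.0], [0.001, 0.0036, 0.072, -0.0], [0.001, 0.0036, 0.082, -0.0], [0.001, -0.0004, 0.0846, -0.0], [0.001, -0.0042, 0.0875, -0.0]]
[[-0.0, -0.0037, 0.0031, -0.0], [-0.0, -0.0072, 0.0065, -0.0], [-0.0, -0.0106, 0.0101, -0.0], [-0.0, -0.0138, 0.0138, -0.0], [-0.0, -0.0168, 0.0178, -0.0]]
[[-0.0, -0.0028, 0.0041, -0.0], [-0.0, -0.0054, 0.0085, -0.0], [-0.0, -0.0078, 0.0129, -0.0], [-0.0, -0.01, 0.0175, -0.0], [-0.0, -0.0119, 0.0223, -0.0]]
[[-0.0, -0.0017, 0.0049, -0.0], [-0.0, -0.0032, 0.0098, -0.0], [-0.0, -0.0044, 0.0148, -0.0], [-0.0, -0.0054, 0.0199, -0.0], [-0.0, -0.0061, 0.0251, -0.0]]
```

>>> arm_command(series=[[0.0005,0.0018,0.036,0],[0.001,0.0036,0.072,0],[0.001,0.0036,0.082,0],[0.001,-0.0004,0.0846,0],[0.001,-0.0042,0.0875,0]])

```text
time: 4.1
ee_pos: [0.4771, -0.009, 0.1038]
tcp_rot: [-180.0, -0.1, 1.0]
wrist_force: [0.8, 0.5, 0.8]
opening: -0.0002
grasp_force: 0.1
```

>>> arm_command(series=[[0,-0.0037,0.0031,0],[0,-0.0072,0.0065,0],[0,-0.0106,0.0101,0],[0,-0.0138,0.0138,0],[0,-0.0168,0.0178,0]])

```text
time: 4.6
ee_pos: [0.4766, 0.0078, 0.0849]
tcp_rot: [180.0, -0.1, 1.0]
wrist_force: [0.7, 1.2, 2.0]
opening: 0.0001
grasp_force: 0.6
```

>>> arm_command(series=[[0,-0.0028,0.0041,0],[0,-0.0054,0.0085,0],[0,-0.0078,0.0129,0],[0,-0.01,0.0175,0],[0,-0.0119,0.0223,0]])

```text
time: 5.1
ee_pos: [0.4761, 0.0131, 0.0618]
tcp_rot: [-179.7, 0.0, 1.5]
wrist_force: [0.4, 0.3, 0.9]
opening: 0.0
grasp_force: 0.2
```

>>> arm_command(series=[[0,-0.0017,0.0049,0],[0,-0.0032,0.0098,0],[0,-0.0044,0.0148,0],[0,-0.0054,0.0199,0],[0,-0.0061,0.0251,0]])

```text
time: 5.6
ee_pos: [0.476, 0.0161, 0.0368]
tcp_rot: [-179.6, 0.0, 1.7]
wrist_force: [-0.1, 0.2, 0.5]
opening: 0.0002
grasp_force: 0.2
```

```bash
python3 - <<'E'
from est import *
print(bot.get_obs())
p=[.6124,-.0607,.0163]
a=[]
for n in("scene","top"):
    c=cam(n); im=c["color"]; q=proj(c,T(p,(-.1,0.05,.05)))[0].astype(int)
    a.append(cv2.resize(im[q[1]-60:q[1]+60,q[0]-60:q[0]+60],(400,400),interpolation=cv2.INTER_CUBIC))
cv2.imwrite("pics/g1.png",np.hstack(a))
E
```

```text
{'time': 5.6, 'q': array([  1.68369415,  -4.27787982, -20.79143858,  73.48773459,
         0.41457279, 179.94232088]), 'qd': array([ 0.30279625,  1.44890266, -4.37572593, -5.9452918 ,  0.22690625,
        0.01856769]), 'joint_efforts': array([-1.64185530e-01, -4.12698126e+01,  4.61384368e+01,  2.90024076e-01,
       -6.06315583e-02, -5.54084932e-05]), 'ee_pos': array([0.47604919, 0.01605625, 0.03678316]), 'tcp_rot': array([-1.79585426e+02,  8.76004181e-04,  1.74137176e+00]), 'wrist_force': array([-0.10862464,  0.23803697,  0.51361949]), 'torque': array([ 0.08525553, -0.0080582 ,  0.00531891]), 'grasp_force': 0.20110265872062882, 'opening': 0.00020238677151473855}
```

View pics/g1.png

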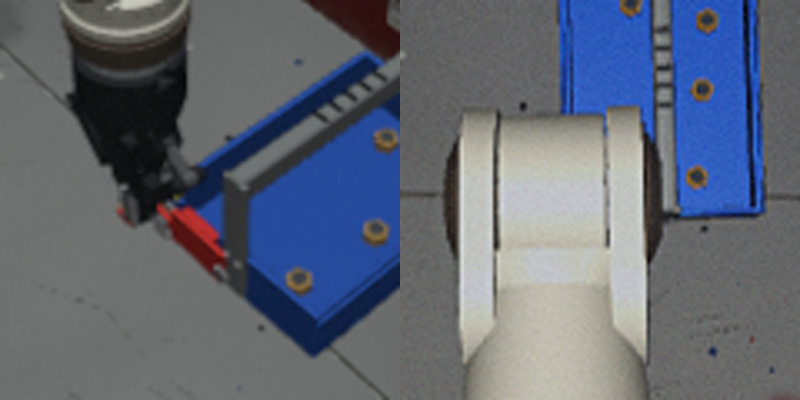

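The picture shows the shut fingers on the tab with the gate nearly level. The y error comes from joint 6 sitting at its 180° limit. A small yaw should free it.

>>> arm_command(series=[[0,0,0,-0.05],[0,0,0,-0.1],[0,0,0,-0.1],[0,0,0,-0.1],[0,0,0,-0.1]])

```text
time: 6.2
ee_pos: [0.4761, 0.016, 0.0373]
tcp_rot: [-179.6, -0.0, 7.4]
wrist_force: [0.4, -0.2, 0.1]
opening: -0.0003
grasp_force: 0.0
```

>>> arm_command(series=[[0,-0.004,0,0],[0,-0.008,0.0015,0],[0,-0.009,0.003,0],[0,-0.009,0.004,0],[0,-0.009,0.005,0]])

```text
time: 6.7
ee_pos: [0.4748, 0.0251, 0.0321]
tcp_rot: [-179.6, -0.0, 7.5]
wrist_force: [-0.4, 0.2, 1.4]
opening: -0.0002
grasp_force: 0.2
```

>>> arm_command(series=[[0,0,0.0005,0],[0,0,0.001,0],[0,0,0.001,0],[0,0,0.001,0],[0,0,0.001,0]])

```text
time: 7.2
ee_pos: [0.475, 0.025, 0.0317]
tcp_rot: [-179.6, -0.1, 7.5]
wrist_force: [-2.6, 1.0, 6.2]
opening: 0.0002
grasp_force: 2.7
```

>>> arm_command(series=[[0,0,0.0003,0],[0,0,0.0006,0],[0,0,0.0006,0],[0,0,0.0006,0],[0,0,0.0006,0]])

```text
time: 7.7
ee_pos: [0.4751, 0.0251, 0.0315]
tcp_rot: [-179.6, -0.1, 7.5]
wrist_force: [-3.8, 2.4, 8.2]
opening: -0.0003
grasp_force: 4.2
```

>>> arm_command(series=[[0,0,-0.02,0],[0,0,-0.06,0],[0,0,-0.11,0],[0,0,-0.16,0],[0,0,-0.21,0]])

```text
time: 8.2
ee_pos: [0.4746, 0.0233, 0.2425]
tcp_rot: [-179.6, -0.0, 7.5]
wrist_force: [2.0, -0.4, -0.1]
opening: -0.0
grasp_force: 0.0
```

>>> arm_command(series=[[0.03,0,-0.04,0],[0.06,0,-0.08,0],[0.09,0,-0.12,0],[0.12,0,-0.16,0],[0.15,0,-0.16,0]], hand=0.0854)

```text
time: 8.7
ee_pos: [0.6062, 0.0392, 0.3972]
tcp_rot: [-179.6, -0.3, 7.5]
wrist_force: [0.7, 0.7, 1.3]
opening: 0.0723
grasp_force: 0.0
```

>>> arm_command(series=[[0.05,0,0,0],[0.1,0,0,0],[0.15,0,0,0],[0.2,0,0,0],[0.25,0,0,0]])

```text
time: 9.2
ee_pos: [0.7258, 0.0587, 0.3349]
tcp_rot: [-179.7, -2.5, 7.4]
wrist_force: [0.5, 0.3, 1.9]
opening: 0.0857
grasp_force: 0.0
```

```bash
python3 - <<'E'
from est import *
print(np.round(bot.get_obs()["q"],1))
cs,p=go([.6124,-.0607,.0163,.0])
a=[]
for n in cs:
    im=cs[n]["color"].copy()
    q=proj(cs[n],T(p,(-.06,0,.05)))[0].astype(int)
    for t in [(x*.11,y*.08,z) for x in(-1,1) for y in(-1,1) for z in(0,.05)]+[(-.11,0,.13),(.11,0,.13),tab(0)]:
        u=proj(cs[n],T(p,t))[0]; cv2.circle(im,(int(u[0]+.5),int(u[1]+.5)),1,(255,0,255),-1)
    a.append(cv2.resize(im[q[1]-80:q[1]+80,q[0]-80:q[0]+80],(400,400),interpolation=cv2.INTER_CUBIC))
cv2.imwrite("pics/g2.png",np.hstack(a))
E
```

```text
[  4.5  41.2  70.8 117.2   0.4 177. ]
x,y,yaw,gate [ 0.6104 -0.0547  0.073   0.158 ] deg [4.18351075 9.05230222] cost 6.003448550035946
scene tote [ 1.  -0.2]
scene tote_grip [ 1.  -1.6]
scene tote_corner [-1.3  0.1]
scene gate_tab [0. 0.]
top tote [2.3 1.6]
top tote_grip [-1.9  0.2]
```

View pics/g2.png

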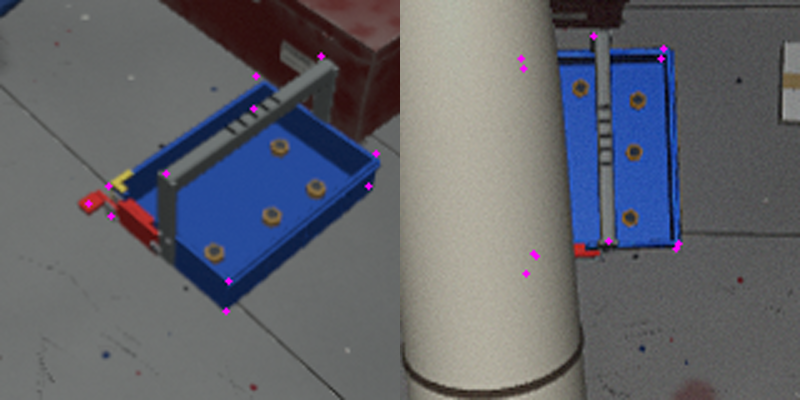

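The gate is down: the tab sits at the predicted shut spot, near (88,203) in the left crop, with the arm level, and the tote has not moved. Driving past the reach limit tilts the tool slightly outward (−2.5°), so I'll test whether that builds up while the gripper is empty.

>>> arm_command(series=[[0.05,0,0,0],[0.1,0,0,0],[0.15,0,0,0],[0.2,0,0,0],[0.25,0,0,0]])

```text
time: 10.2
ee_pos: [0.7964, 0.0724, 0.2691]
tcp_rot: [-179.8, -5.1, 7.4]
wrist_force: [0.5, -0.3, -0.2]
opening: 0.0852
grasp_force: 0.0
```

>>> arm_command(series=[[0,0,-0.05,0],[0,0,-0.1,0],[0,0,-0.15,0],[0,0,-0.2,0],[0,0,-0.25,0]])

```text
time: 10.7
ee_pos: [0.7119, 0.0638, 0.3928]
tcp_rot: [-179.9, -7.4, 7.4]
wrist_force: [0.2, 0.5, 1.0]
opening: 0.0854
grasp_force: 0.0
```

```bash
python3 - <<'E'
from h import *
o=bot.get_obs(); print(np.round(o["q"],1),o["ee_pos"],o["tcp_rot"])
E
```

```text
[  5.   36.6  70.7 116.7   0.4 177.5] [0.71186457 0.06379983 0.39281927] [-179.90776117   -7.41837748    7.43745341]
```

Each call pushed past the reach boundary ratchets the tool about 2.4° outward, so the near side dips. So I will grasp, lift, yaw the tote until the yellow corner faces the base, then ratchet to about 35°. The present 7.4° pitch lies along the handle, so the grasp still works.

```bash
cat > plan2.py <<'E'
from h import *
def plan2(R,start,wps,per=.048,rot=.14):
    """wps:(xyz world, turn about tool z total rad, min rows)"""
    path=[]; p=np.array(start,float); y=0.
    for q,yy,m in wps:
        q=np.array(q,float); n=int(max(m,np.ceil(np.linalg.norm(q-p)/per),np.ceil(abs(yy-y)/rot)))
        path+=[(p+(q-p)*i/n,y+(yy-y)*i/n) for i in range(1,n+1)]; p,y=q,yy
    while len(path)%5: path.append(path[-1])
    p=np.array(start,float); y=0.
    for k in range(0,len(path),5):
        Rk=R@Ro.from_euler('z',y).as_matrix()
        print([[*map(lambda v:round(float(v),4)+0.,Rk.T@(a-p)),round(float(b-y),4)] for a,b in path[k:k+5]])
        p,y=path[k+4]
def pose():
    o=bot.get_obs(); return Ro.from_euler('xyz',o["tcp_rot"],degrees=True).as_matrix(),o["ee_pos"]
E
python3 - <<'E'
from plan2 import *
R,e=pose(); a=None
for t in np.arange(0,.25,.001):
    y=(R@Ro.from_euler('z',t).as_matrix())[:,1]; d=abs(np.arctan2(y[0],-y[1])-.0163)
    if a is None or d<a[0]: a=(d,t)
t=a[1]; tz=R[:,2]; print(t,tz)
g=np.array([.6124,-.0607,.118])+tz*.021
plan2(R,e,[(g-[.01,0,-.17],t,1),(g-[.002,0,-.05],t,1),(g,t,2)])
E
```

```text
0.115 [ 0.12781885  0.01830927 -0.99162852]
[[-0.0274, 0.0219, 0.0217, 0.023], [-0.0549, 0.0438, 0.0435, 0.046], [-0.0823, 0.0657, 0.0652, 0.069], [-0.1097, 0.0875, 0.0869, 0.092], [-0.1371, 0.1094, 0.1087, 0.115]]
[[-0.0025, 0.0007, 0.04, -0.0], [-0.005, 0.0014, 0.08, -0.0], [-0.0074, 0.0021, 0.12, -0.0], [-0.0096, 0.0025, 0.1449, -0.0], [-0.0119, 0.0029, 0.1699, -0.0]]
```

>>> arm_command(series=[[-0.0274,0.0219,0.0217,0.023],[-0.0549,0.0438,0.0435,0.046],[-0.0823,0.0657,0.0652,0.069],[-0.1097,0.0875,0.0869,0.092],[-0.1371,0.1094,0.1087,0.115]])

```text
time: 11.2
ee_pos: [0.6195, -0.0441, 0.2824]
tcp_rot: [-179.0, -7.4, 0.8]
wrist_force: [0.6, -0.5, 0.7]
opening: 0.0858
grasp_force: 0.0
```

```bash
python3 - <<'E'
from plan2 import *
from est import *
R,e=pose(); print(e,bot.get_obs()["tcp_rot"],np.round(bot.get_obs()["q"],1)); tz=R[:,2]
g=np.array([.6124,-.0607,.118])+tz*.021; print(g)
plan2(R,e,[(g-[.002,0,-.05],0,3),(g,0,2)])
go([.6124,-.0607,.0163,.0])
E
```

```text
[ 0.61949331 -0.04408412  0.28241065] [-179.04831172   -7.36226561    0.76899182] [ -4.8   8.8  19.6  93.6   1.7 174.4]
[ 0.6150857  -0.06031512  0.097176  ]
[[-0.008, 0.0061, 0.0443, 0.0], [-0.0159, 0.0122, 0.0887, 0.0], [-0.0239, 0.0184, 0.133, 0.0], [-0.0261, 0.0188, 0.1579, 0.0], [-0.0283, 0.0192, 0.1828, 0.0]]
x,y,yaw,gate [ 0.6088 -0.0598  0.068   0.1757] deg [ 3.8946519  10.06935285] cost 1.3079408247433244
scene tote [ 0.9 -0.1]
scene tote_grip [-0.2  0.1]
scene tote_corner [-1.5 -0.1]
scene gate_tab [0.5 0.1]
```

```bash
python3 - <<'E'
from plan2 import *
from est import *
c=cam("scene"); m=bot.mark_of("scene","gate_tab")[0]["location"]
for g in(0,.05,.1,.2): print(g,proj(c,T([.6124,-.0607,.0163],tab(g)))[0]-m)
R,e=pose(); print(e,bot.get_obs()["tcp_rot"]); tz=R[:,2]
g=np.array([.6124,-.0607,.118])+tz*.021; print(g)
plan2(R,e,[(g-[.002,0,-.05],0,3),(g,0,2)])
E
```

```text
0 [ 1.04262799 -0.18050712]
0.05 [ 1.06147838 -1.16502505]
0.1 [ 1.13381236 -2.10143884]
0.2 [ 1.44027943 -3.81963555]
[ 0.62160545 -0.0431727   0.28416396] [-179.05848747   -7.40465447    0.83682397]
[ 0.61510071 -0.06031545  0.09717794]
[[-0.0088, 0.0064, 0.0448, 0.0], [-0.0176, 0.0128, 0.0896, 0.0], [-0.0263, 0.0192, 0.1344, 0.0], [-0.0286, 0.0197, 0.1593, 0.0], [-0.0308, 0.0201, 0.1843, 0.0]]
```

>>> arm_command(series=[[-0.0088,0.0064,0.0448,0.0],[-0.0176,0.0128,0.0896,0.0],[-0.0263,0.0192,0.1344,0.0],[-0.0286,0.0197,0.1593,0.0],[-0.0308,0.0201,0.1843,0.0]])

```text
time: 12.3
ee_pos: [0.6139, -0.0608, 0.095]
tcp_rot: [-179.0, -7.3, 0.8]
wrist_force: [-0.5, -0.3, 0.3]
opening: 0.0851
grasp_force: 0.0
```

>>> arm_command(series=[[0,0,0,0],[0,0,0,0],[0,0,0,0],[0,0,0,0],[0,0,0,0]], hand=0.0, grip_force=90)

```text
time: 12.8
ee_pos: [0.6149, -0.0604, 0.0981]
tcp_rot: [-179.0, -7.5, 0.8]
wrist_force: [2.9, -0.3, -1.1]
opening: 0.0151
grasp_force: 87.6
```

```bash
cat >> plan2.py <<'E'
def tote():
    R,e=pose(); Rg=np.load("rg.npy"); Rt=R@Rg.T@Ro.from_euler('z',.0163).as_matrix()
    d=-Rt.T[:,2]   # world down in tote frame
    C=e-R[:,2]*.021-Rt@[0,0,.118]
    low=min((C+Rt@[x*.125,y*.085,0])[2] for x in(-1,1) for y in(-1,1))
    o=bot.get_obs(); print("tcp",e,o["tcp_rot"],"q",np.round(o["q"],1)); print("tilt",np.degrees(np.arccos(-d[2])),"downhill az in tote",np.degrees(np.arctan2(d[1],d[0])),"low z",low,"yaw",np.degrees(np.arctan2(Rt[1,0],Rt[0,0])))
E
python3 - <<'E'
from plan2 import *
R,e=pose(); np.save("rg.npy",R); tote()
plan2(R,e,[(e+[0,0,.02],0,2),(e+[0,0,.2],0,4),(e+[.03,0,.25],-.6,1)],.046,.1)
E
```

```text
tcp [ 0.61492183 -0.06038585  0.0980827 ] [-179.01660214   -7.48082016    0.82009333] q [ -6.5   6.3  -3.6  72.8   1.9 172.7]
tilt 0.0 downhill az in tote -148.1104526658018 low z 0.0009008940580651343 yaw 0.9339212060632416
[[0.0013, -0.0002, -0.0099, 0.0], [0.0026, -0.0003, -0.0198, 0.0], [0.0085, -0.0011, -0.0644, 0.0], [0.0143, -0.0019, -0.109, 0.0], [0.0202, -0.0026, -0.1537, 0.0]]
[[0.0059, -0.0008, -0.0446, 0.0], [0.0119, -0.0008, -0.0522, -0.1], [0.0179, -0.0009, -0.0598, -0.2], [0.024, -0.0009, -0.0674, -0.3], [0.03, -0.001, -0.0751, -0.4]]
[[0.0056, 0.0023, -0.0076, -0.1], [0.0112, 0.0046, -0.0152, -0.2], [0.0112, 0.0046, -0.0152, -0.2], [0.0112, 0.0046, -0.0152, -0.2], [0.0112, 0.0046, -0.0152, -0.2]]
```

>>> arm_command(series=[[0.0008,-0.0001,-0.006,0.0],[0.0026,-0.0003,-0.0198,0.0],[0.0085,-0.0011,-0.0644,0.0],[0.0143,-0.0019,-0.109,0.0],[0.0202,-0.0026,-0.1537,0.0]])

```text
time: 13.3
ee_pos: [0.6138, -0.0608, 0.2539]
tcp_rot: [-179.1, -7.3, 0.8]
wrist_force: [1.4, -1.4, -4.8]
opening: 0.0147
grasp_force: 89.0
```

>>> arm_command(series=[[0.0059,-0.0008,-0.0446,0.0],[0.0119,-0.0016,-0.0892,0],[0.0155,-0.002,-0.116,-0.05],[0.0155,-0.002,-0.116,-0.15],[0.0155,-0.002,-0.116,-0.25]])

```text
time: 13.8
ee_pos: [0.615, -0.0608, 0.3705]
tcp_rot: [179.0, -7.4, 15.5]
wrist_force: [0.2, -0.8, -5.7]
opening: 0.0152
grasp_force: 88.9
```

>>> arm_command(series=[[0,0,0,-0.1],[0,0,0,-0.2],[0,0,0,-0.3],[0,0,0,-0.35],[0,0,0,-0.35]])

```text
time: 14.3
ee_pos: [0.6147, -0.0607, 0.3692]
tcp_rot: [176.6, -6.6, 35.5]
wrist_force: [-0.9, 0.3, -5.0]
opening: 0.0144
grasp_force: 89.1
```

```bash
python3 - <<'E'
from plan2 import *
tote(); print(bot.get_obs()["time"])
E
```

```text
tcp [ 0.61470005 -0.06071716  0.36919064] [176.60746208  -6.57747888  35.45134001] q [ -6.5  13.2  34.9 104.6   1.9 138.4]
tilt 4.43593631425624 downhill az in tote 78.40990404783213 low z 0.2639867205179485 yaw 34.99560911394265
14.3
```

```bash
cat >> plan2.py <<'E'
def push(out,up,az=None):
    R,e=pose(); a=np.arctan2(e[1],e[0]) if az is None else az
    v=R.T@[out*np.cos(a),out*np.sin(a),up]; print([[*np.round(v*i/5,3).tolist(),0] for i in range(1,6)])
E
python3 - <<'E'
from plan2 import *
push(.23,.09)
E
```

```text
[[0.037, 0.031, -0.012, 0], [0.073, 0.062, -0.024, 0], [0.11, 0.093, -0.036, 0], [0.146, 0.124, -0.048, 0], [0.183, 0.155, -0.06, 0]]
```

>>> arm_command(series=[[0.037,0.031,-0.012,0],[0.073,0.062,-0.024,0],[0.11,0.093,-0.036,0],[0.146,0.124,-0.048,0],[0.183,0.155,-0.06,0]])

```text
time: 14.8
ee_pos: [0.7365, -0.0717, 0.38]
tcp_rot: [175.5, -7.9, 35.4]
wrist_force: [-0.4, 0.1, -7.3]
opening: 0.0148
grasp_force: 90.5
```

```bash
python3 - <<'E'
from plan2 import *
tote();push(.2,.15)
E
```

```text
tcp [ 0.73651914 -0.07167807  0.37996917] [175.47032079  -7.93051542  35.3935911 ] q [ -6.3  37.7  70.5 113.9   1.9 138.8]
tilt 5.4817175557316045 downhill az in tote 94.95796564487543 low z 0.27412149599774743 yaw 34.79019794793993
[[0.034, 0.028, -0.023, 0], [0.068, 0.056, -0.047, 0], [0.102, 0.084, -0.07, 0], [0.136, 0.113, -0.094, 0], [0.17, 0.141, -0.117, 0]]
```

>>> arm_command(series=[[0.17,0.141,-0.117,0],[0.17,0.141,-0.117,0],[0.17,0.141,-0.117,0],[0.17,0.141,-0.117,0],[0.17,0.141,-0.117,0]])

```text
time: 15.3
ee_pos: [0.7627, -0.0721, 0.3851]
tcp_rot: [173.1, -10.6, 35.8]
wrist_force: [0.7, 0.5, -5.2]
opening: 0.0146
grasp_force: 90.6
```

```bash
python3 - <<'E'
from plan2 import *
tote();push(1,1);push(1,-.5);push(-.5,1)
E
```

```text
tcp [ 0.76274131 -0.072098    0.38510329] [173.12070664 -10.5801485   35.77717743] q [ -6.1  37.8  70.8 110.5   1.9 139. ]
tilt 8.359815709726409 downhill az in tote 112.22939997230608 low z 0.270536496335761 yaw 34.86805519906158
[[0.185, 0.151, -0.152, 0], [0.369, 0.302, -0.304, 0], [0.554, 0.453, -0.456, 0], [0.739, 0.604, -0.608, 0], [0.923, 0.755, -0.76, 0]]
[[0.13, 0.116, 0.141, 0], [0.259, 0.231, 0.282, 0], [0.389, 0.347, 0.422, 0], [0.518, 0.463, 0.563, 0], [0.648, 0.578, 0.704, 0]]
[[-0.037, -0.04, -0.217, 0], [-0.075, -0.08, -0.434, 0], [-0.112, -0.12, -0.65, 0], [-0.149, -0.161, -0.867, 0], [-0.186, -0.201, -1.084, 0]]
```

>>> arm_command(series=[[0.92,0.75,-0.76,0],[0.92,0.75,-0.76,0],[0.92,0.75,-0.76,0],[0.92,0.75,-0.76,0],[0.92,0.75,-0.76,0]])

```text
time: 15.8
ee_pos: [0.7759, -0.0703, 0.3981]
tcp_rot: [171.2, -12.7, 36.1]
wrist_force: [0.6, 0.8, -5.9]
opening: 0.0145
grasp_force: 90.6
```

```bash
python3 - <<'E'
from plan2 import *
tote();push(.3,.3)
E
```

```text
tcp [ 0.77585339 -0.07030177  0.39810225] [171.23380949 -12.71794504  36.08493136] q [ -5.8  37.1  70.7 108.3   1.8 139.3]
tilt 10.930777158714088 downhill az in tote 119.29501147671186 low z 0.2768339977692366 yaw 34.92882847413144
[[0.057, 0.047, -0.042, 0], [0.114, 0.093, -0.084, 0], [0.172, 0.14, -0.126, 0], [0.229, 0.186, -0.168, 0], [0.286, 0.233, -0.21, 0]]
```

>>> arm_command(series=[[0.19,0.15,-0.14,0],[0.19,0.15,-0.14,0],[0.19,0.15,-0.14,0],[0.19,0.15,-0.14,0],[0.19,0.15,-0.14,0]])

```text
time: 16.3
ee_pos: [0.7903, -0.0676, 0.4115]
tcp_rot: [169.3, -14.9, 36.5]
wrist_force: [0.8, 0.2, -4.9]
opening: 0.015
grasp_force: 90.5
```

>>> arm_command(series=[[0.18,0.15,-0.16,0],[0.18,0.15,-0.16,0],[0.18,0.15,-0.16,0],[0.18,0.15,-0.16,0],[0.18,0.15,-0.16,0]])

```text
time: 16.8
ee_pos: [0.7909, -0.0686, 0.4393]
tcp_rot: [167.2, -17.2, 37.0]
wrist_force: [-0.3, -0.1, -5.9]
opening: 0.0151
grasp_force: 90.5
```

>>> arm_command(series=[[0.18,0.15,-0.17,0],[0.18,0.15,-0.17,0],[0.18,0.15,-0.17,0],[0.18,0.15,-0.17,0],[0.18,0.15,-0.17,0]])

```text
time: 17.3
ee_pos: [0.7847, -0.069, 0.4722]
tcp_rot: [165.1, -19.4, 37.6]
wrist_force: [1.1, -0.1, -4.1]
opening: 0.0149
grasp_force: 90.5
```

```bash
python3 - <<'E'
from plan2 import *
tote();push(.3,.3);push(.3,.1)
E
```

```text
tcp [ 0.78471916 -0.06903243  0.47222546] [165.05555754 -19.44644898  37.55538444] q [ -5.7  32.5  70.7 103.9   1.9 139.7]
tilt 19.54509069594316 downhill az in tote 129.21748544689635 low z 0.33168525828393125 yaw 35.572484591482755
[[0.062, 0.05, -0.03, 0], [0.123, 0.1, -0.06, 0], [0.185, 0.15, -0.09, 0], [0.247, 0.2, -0.12, 0], [0.308, 0.25, -0.15, 0]]
[[0.048, 0.04, 0.006, 0], [0.097, 0.081, 0.013, 0], [0.145, 0.121, 0.019, 0], [0.193, 0.161, 0.026, 0], [0.242, 0.201, 0.032, 0]]
```

>>> arm_command(series=[[0.2,0.16,-0.11,0],[0.2,0.16,-0.11,0],[0.2,0.16,-0.11,0],[0.2,0.16,-0.11,0],[0.2,0.16,-0.11,0]])

```text
time: 17.8
ee_pos: [0.8041, -0.0679, 0.4828]
tcp_rot: [162.9, -21.7, 38.2]
wrist_force: [0.6, 0.5, -5.7]
opening: 0.0146
grasp_force: 90.7
```

>>> arm_command(series=[[0.2,0.16,-0.11,0],[0.2,0.16,-0.11,0],[0.2,0.16,-0.11,0],[0.2,0.16,-0.11,0],[0.2,0.16,-0.11,0]])

```text
time: 18.3
ee_pos: [0.817, -0.067, 0.5011]
tcp_rot: [160.6, -24.0, 39.1]
wrist_force: [0.7, -0.5, -4.6]
opening: 0.0147
grasp_force: 90.7
```

>>> arm_command(series=[[0.2,0.16,-0.11,0],[0.2,0.16,-0.11,0],[0.2,0.16,-0.11,0],[0.2,0.16,-0.11,0],[0.2,0.16,-0.11,0]])

```text
time: 18.8
ee_pos: [0.8246, -0.0661, 0.5248]
tcp_rot: [158.1, -26.3, 40.0]
wrist_force: [0.2, 1.1, -5.9]
opening: 0.0146
grasp_force: 90.8
```

```bash
python3 - <<'E'
from plan2 import *
tote();push(.3,.3)
E
```

```text
tcp [ 0.82455058 -0.06608614  0.52476014] [158.11699844 -26.29938415  40.0308682 ] q [ -5.2  30.7  70.7  96.3   1.7 140.5]
tilt 28.754104734123704 downhill az in tote 133.4865495285352 low z 0.36773203399038995 yaw 37.068816362781256
[[0.065, 0.052, -0.017, 0], [0.13, 0.104, -0.033, 0], [0.195, 0.156, -0.05, 0], [0.259, 0.208, -0.067, 0], [0.324, 0.26, -0.083, 0]]
```

Two more pushes reach about 35°. Then I hold and look.

>>> arm_command(series=[[0.2,0.16,-0.08,0],[0.2,0.16,-0.08,0],[0.2,0.16,-0.08,0],[0.2,0.16,-0.08,0],[0.2,0.16,-0.08,0]])

```text
time: 19.3
ee_pos: [0.8402, -0.0659, 0.5415]
tcp_rot: [155.6, -28.6, 41.1]
wrist_force: [-0.6, 0.0, -4.7]
opening: 0.0149
grasp_force: 90.7
```

>>> arm_command(series=[[0.2,0.16,-0.07,0],[0.2,0.16,-0.07,0],[0.2,0.16,-0.07,0],[0.2,0.16,-0.07,0],[0.2,0.16,-0.07,0]])

```text
time: 19.8
ee_pos: [0.8539, -0.0659, 0.5612]
tcp_rot: [152.9, -30.8, 42.4]
wrist_force: [0.4, -0.1, -5.5]
opening: 0.0148
grasp_force: 90.8
```

>>> arm_command(series=[[0,0,0,0],[0,0,0,0],[0,0,0,0],[0,0,0,0],[0,0,0,0]])

```text
time: 20.3
ee_pos: [0.854, -0.0659, 0.5616]
tcp_rot: [152.9, -30.9, 42.4]
wrist_force: [0.6, -0.7, -5.2]
opening: 0.0146
grasp_force: 90.8
```

```bash
python3 - <<'E'
from plan2 import *
tote()
R,e=pose(); Rt=R@np.load("rg.npy").T@Ro.from_euler('z',.0163).as_matrix(); C=e-R[:,2]*.021-Rt@[0,0,.118]
a=[]
for n in("scene","top"):
    c=cam(n); im=c["color"].copy(); q=proj(c,C+Rt@[-.05,.03,.03])[0]
    u=proj(c,C+Rt@[-.105,.075,.005])[0]; print(n,q,u,[np.round(m["location"]) for m in bot.mark_of(n,"tote_corner")[:1]],[(np.round(m["location"]),round(m["confidence"],2)) for m in bot.mark_of(n,"nut0")[:6]])
    x,y=[int(min(max(v,90),L-90)) for v,L in zip(q,(560,420))]
    a.append(cv2.resize(im[y-90:y+90,x-90:x+90],(400,400),interpolation=cv2.INTER_CUBIC))
cv2.imwrite("pics/t1.png",np.hstack(a))
E
```

```text
tcp [ 0.85404049 -0.06592318  0.56163284] [152.87845703 -30.8785753   42.40764814] q [ -4.9  30.   70.7  90.5   1.5 140.9]
tilt 35.171526285767044 downhill az in tote 135.30629243080432 low z 0.3955961300502396 yaw 38.66318591823269
scene [409.7956508   45.15311864] [389.89561973  79.08303383] [array([390.,  82.])] [(array([397.,  60.]), 0.6), (array([393.,  66.]), 0.39)]
top [310.65447462  46.79536118] [307.56780117  80.38069701] [] []
```

View pics/t1.png

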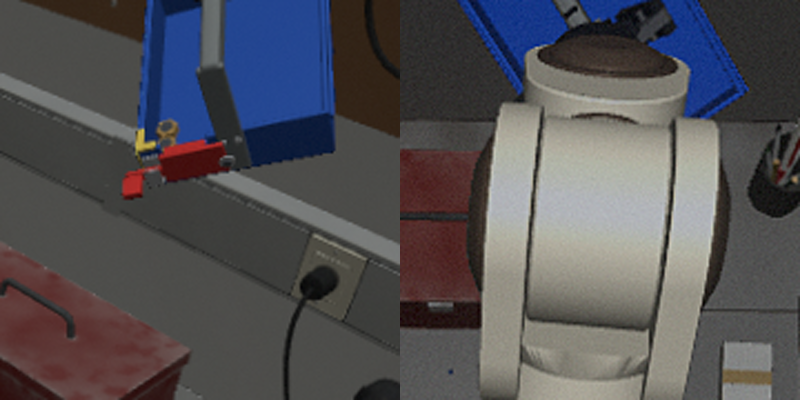

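The tote is held at 35.2°, tipped along 135° in its own frame (the diagonal), with the gate shut. Nuts show at the yellow corner, near (165,132) in the left crop. I'll zoom in to count them.

```bash
python3 - <<'E'
from h import *
im=cam("scene")["color"]; cv2.imwrite("pics/t2.png",cv2.resize(im[0:100,360:480],(780,650),interpolation=cv2.INTER_CUBIC)[50:650])
E
```

```text
(no output)
```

View pics/t2.png

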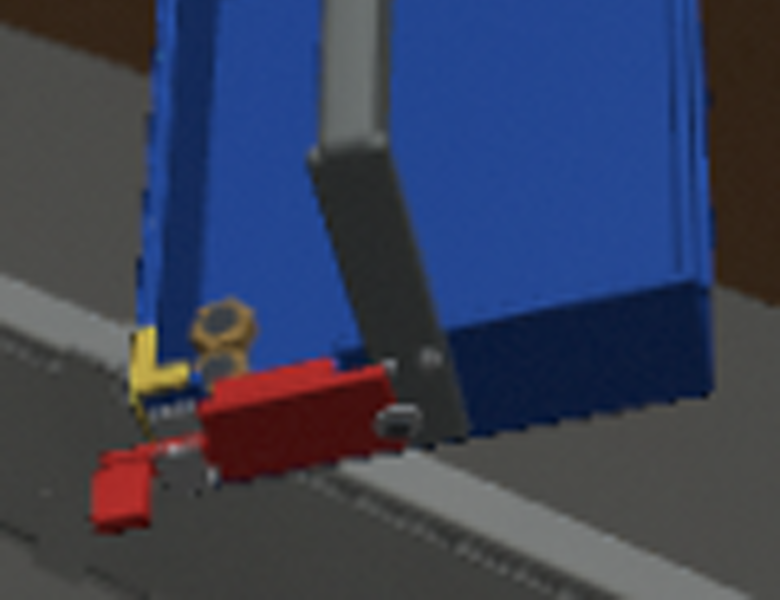

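Two nuts show and the gate hides the rest of the corner, while the far end of the tote is out of frame. I'll lower it gently by about 12 cm, still far above everything, to see it whole.

```bash
python3 - <<'E'
from plan2 import *
R,e=pose(); plan2(R,e,[(e+[-.05,0,-.12],0,10)])
E
```

```text
[[-0.0093, -0.0068, 0.0059, 0.0], [-0.0187, -0.0137, 0.0119, 0.0], [-0.028, -0.0205, 0.0178, 0.0], [-0.0373, -0.0273, 0.0238, 0.0], [-0.0466, -0.0342, 0.0297, 0.0]]
[[-0.0093, -0.0068, 0.0059, 0.0], [-0.0187, -0.0137, 0.0119, 0.0], [-0.028, -0.0205, 0.0178, 0.0], [-0.0373, -0.0273, 0.0238, 0.0], [-0.0466, -0.0342, 0.0297, 0.0]]
```

>>> arm_command(series=[[-0.009,-0.007,0.006,0],[-0.019,-0.014,0.012,0],[-0.028,-0.021,0.018,0],[-0.037,-0.027,0.024,0],[-0.047,-0.034,0.03,0]])

```text
time: 21.15
ee_pos: [0.8287, -0.0663, 0.5008]
tcp_rot: [152.9, -30.9, 42.4]
wrist_force: [-0.3, -0.1, -4.6]
opening: 0.0147
grasp_force: 90.9
```

>>> arm_command(series=[[-0.009,-0.007,0.006,0],[-0.019,-0.014,0.012,0],[-0.028,-0.021,0.018,0],[-0.037,-0.027,0.024,0],[-0.047,-0.034,0.03,0]])

```text
time: 21.65
ee_pos: [0.8038, -0.0666, 0.4405]
tcp_rot: [152.9, -30.9, 42.4]
wrist_force: [0.2, 1.2, -5.0]
opening: 0.0149
grasp_force: 90.8
```

>>> arm_command(series=[[0,0,0,0],[0,0,0,0],[0,0,0,0],[0,0,0,0],[0,0,0,0]])

```text
time: 22.15
ee_pos: [0.8043, -0.0666, 0.4415]
tcp_rot: [152.8, -30.9, 42.4]
wrist_force: [-0.1, -0.3, -4.4]
opening: 0.0151
grasp_force: 90.9
```

```bash
python3 - <<'E'
from plan2 import *
tote()
R,e=pose(); Rt=R@np.load("rg.npy").T@Ro.from_euler('z',.0163).as_matrix(); C=e-R[:,2]*.021-Rt@[0,0,.118]
c=cam("scene"); q=proj(c,C+Rt@[-.02,.0,.03])[0]; print(q,[(np.round(m["location"]),round(m["confidence"],2)) for m in bot.mark_of("scene","nut0")])
# expected view of a nut at front wall 2nd place and its visibility
x,y=int(q[0]),int(max(q[1],75)); cv2.imwrite("pics/t3.png",cv2.resize(c["color"][y-75:y+75,x-80:x+80],(640,600),interpolation=cv2.INTER_CUBIC))
E
```

```text
tcp [ 0.80434902 -0.06661505  0.4414743 ] [152.84616752 -30.90079728  42.42463823] q [ -5.4   6.4  24.   67.5   1.8 140.5]
tilt 35.20699975724381 downhill az in tote 135.30942758929146 low z 0.27539525873205956 yaw 38.67536430219358
[398.6304115   91.85620275] [(array([368., 126.]), 0.52), (array([375., 119.]), 0.47)]
```

View pics/t3.png

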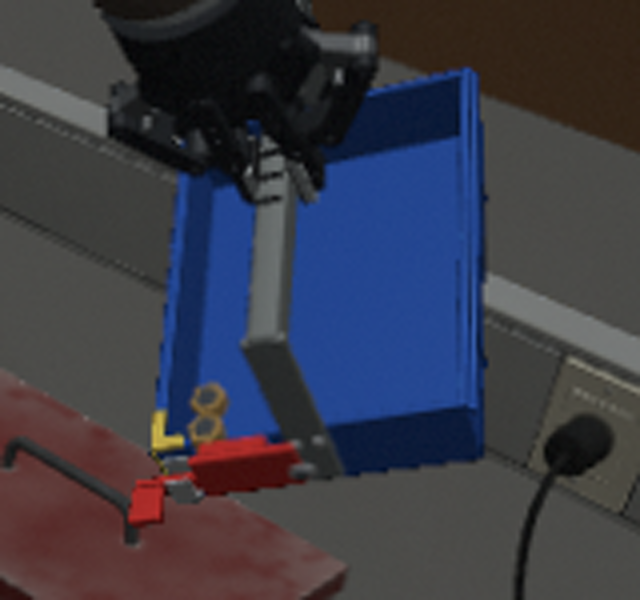

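```bash
python3 - <<'E'
from plan2 import *
R,e=pose(); Rt=R@np.load("rg.npy").T@Ro.from_euler('z',.0163).as_matrix(); C=e-R[:,2]*.021-Rt@[0,0,.118]
c=cam("scene"); print([np.round(m["location"],1) for m in bot.mark_of("scene","nut0")])
def flo(px,z):
    o,d=ray(c,px); o=Rt.T@(o-C); d=Rt.T@d; return o+d*(z-o[2])/d[2]
x0,y0=398-80,91-75
for px in([208,400],[205,428]): print(np.round(flo([x0+px[0]/4,y0+px[1]/4],.011)*1000))
# hidden depth at front wall: ray over wall top (x=-110,z=50)
for y in(.05,0,-.05):
    P=C+Rt@[-.11,y,.05]; px=proj(c,P)[0]; print(y,np.round(flo(px,.011)*1000),px)
E

```

```text
[array([367.7, 123.8]), array([376. , 116.7])]
[-56.  67.  11.]
[-75.  67.  11.]
0.05 [-82.  65.  11.] [370.00940852 125.70510511]
0 [-82.  12.  11.] [393.78875385 122.06802232]
-0.05 [-82. -41.  11.] [418.95462274 118.25705915]
```

The visible nuts measure at tote (−56, 67) and (−75, 67) mm, a chain resting on a third nut in the corner. The fourth should be against the front wall, in the hidden strip. I'll look for a spot where the camera sees over that wall.

```bash
python3 - <<'E'
from plan2 import *
R,e=pose(); Rt=R@np.load("rg.npy").T@Ro.from_euler('z',.0163).as_matrix(); off=-R[:,2]*.021-Rt@[0,0,.118]
c=cam("scene"); o=np.array(c["xyz"])
for x in(.45,.55,.65):
  for y in(-.07,-.2,-.3):
    for z in(.3,.36):
      C=np.array([x,y,z])+off; oo=Rt.T@(o-C); r=[]
      for yy in(.05,-.03):
        A=np.array([-.11,yy,.05]); d=A-oo; P=oo+d*(.011-oo[2])/d[2]; r.append(round(P[0]*1000))
      print(x,y,z,r,"low",round(z-.166,3),np.round(proj(c,C)[0]))
E

```

```text
0.45 -0.07 0.3 [-99, -99] low 0.134 [284. 212.]
0.45 -0.07 0.36 [-96, -96] low 0.194 [285. 190.]
0.45 -0.2 0.3 [-104, -104] low 0.134 [331. 250.]
0.45 -0.2 0.36 [-102, -102] low 0.194 [334. 228.]
0.45 -0.3 0.3 [-108, -108] low 0.134 [372. 283.]
0.45 -0.3 0.36 [-106, -106] low 0.194 [379. 262.]
0.55 -0.07 0.3 [-95, -95] low 0.134 [319. 191.]
0.55 -0.07 0.36 [-93, -93] low 0.194 [321. 169.]
0.55 -0.2 0.3 [-100, -100] low 0.134 [365. 224.]
0.55 -0.2 0.36 [-98, -98] low 0.194 [370. 202.]
0.55 -0.3 0.3 [-104, -104] low 0.134 [407. 254.]
0.55 -0.3 0.36 [-102, -102] low 0.194 [414. 232.]
0.65 -0.07 0.3 [-93, -93] low 0.134 [350. 171.]
0.65 -0.07 0.36 [-90, -90] low 0.194 [353. 150.]
0.65 -0.2 0.3 [-97, -97] low 0.134 [396. 201.]
0.65 -0.2 0.36 [-95, -95] low 0.194 [402. 180.]
0.65 -0.3 0.3 [-100, -100] low 0.134 [436. 228.]
0.65 -0.3 0.36 [-98, -98] low 0.194 [445. 206.]
```

```bash
python3 - <<'E'
from plan2 import *
R,e=pose(); plan2(R,e,[([.5,-.15,.40],0,15)])
E
```

```text
[[-0.0175, -0.0052, -0.0108, 0.0], [-0.0349, -0.0104, -0.0217, 0.0], [-0.0524, -0.0156, -0.0325, 0.0], [-0.0699, -0.0208, -0.0433, 0.0], [-0.0873, -0.026, -0.0541, 0.0]]
[[-0.0175, -0.0052, -0.0108, 0.0], [-0.0349, -0.0104, -0.0217, 0.0], [-0.0524, -0.0156, -0.0325, 0.0], [-0.0699, -0.0208, -0.0433, 0.0], [-0.0873, -0.026, -0.0541, 0.0]]
[[-0.0175, -0.0052, -0.0108, 0.0], [-0.0349, -0.0104, -0.0217, 0.0], [-0.0524, -0.0156, -0.0325, 0.0], [-0.0699, -0.0208, -0.0433, 0.0], [-0.0873, -0.026, -0.0541, 0.0]]
```

>>> arm_command(series=[[-0.01,-0.003,-0.006,0],[-0.027,-0.008,-0.017,0],[-0.045,-0.013,-0.028,0],[-0.062,-0.018,-0.039,0],[-0.08,-0.024,-0.05,0]])

```text
time: 22.9
ee_pos: [0.7101, -0.0921, 0.4288]
tcp_rot: [152.9, -30.9, 42.4]
wrist_force: [0.5, 0.4, -4.4]
opening: 0.0146
grasp_force: 90.8
```

>>> arm_command(series=[[-0.017,-0.005,-0.011,0],[-0.035,-0.01,-0.022,0],[-0.052,-0.016,-0.032,0],[-0.07,-0.021,-0.043,0],[-0.087,-0.026,-0.054,0]])

```text
time: 23.4
ee_pos: [0.6088, -0.1197, 0.4152]
tcp_rot: [152.8, -30.9, 42.4]
wrist_force: [0.3, 0.2, -4.6]
opening: 0.0146
grasp_force: 90.8
```

>>> arm_command(series=[[-0.017,-0.005,-0.011,0],[-0.035,-0.01,-0.022,0],[-0.052,-0.016,-0.032,0],[-0.065,-0.02,-0.041,0],[-0.07,-0.022,-0.045,0]])

```text
time: 23.9
ee_pos: [0.5259, -0.1413, 0.4057]
tcp_rot: [152.8, -30.9, 42.4]
wrist_force: [-0.1, 0.2, -4.7]
opening: 0.0147
grasp_force: 90.7
```

>>> arm_command(series=[[0,0,0,0],[0,0,0,0],[0,0,0,0],[0,0,0,0],[0,0,0,0]])

```text
time: 24.4
ee_pos: [0.5274, -0.1407, 0.4047]
tcp_rot: [152.9, -30.9, 42.4]
wrist_force: [-0.2, 0.6, -5.6]
opening: 0.0145
grasp_force: 90.7
```

```bash
python3 - <<'E'
from plan2 import *
tote()
R,e=pose(); Rt=R@np.load("rg.npy").T@Ro.from_euler('z',.0163).as_matrix(); C=e-R[:,2]*.021-Rt@[0,0,.118]
c=cam("scene"); q=proj(c,C+Rt@[-.08,.03,.03])[0]
def flo(px,z):
    o,d=ray(c,px); o=Rt.T@(o-C); d=Rt.T@d; return o+d*(z-o[2])/d[2]
for m in bot.mark_of("scene","nut0"): print(np.round(m["location"]),round(m["confidence"],2),np.round(flo(m["location"],.005)*1000))
x,y=int(q[0]),int(q[1]); cv2.imwrite("pics/t4.png",cv2.resize(c["color"][y-75:y+75,x-80:x+80],(640,600),interpolation=cv2.INTER_CUBIC))
E
```

```text
tcp [ 0.527423   -0.14070849  0.40466099] [152.91189647 -30.86483512  42.41396631] q [-21.1 -28.3  -9.1  70.6  11.9 128.3]
tilt 35.14021314397428 downhill az in tote 135.3161269385298 low z 0.2386579342263465 yaw 38.674214515224016
[300. 220.] 0.61 [-92.  69.   5.]
[311. 220.] 0.5 [-93.  48.   5.]
[300. 209.] 0.46 [-69.  73.   5.]
```

View pics/t4.png

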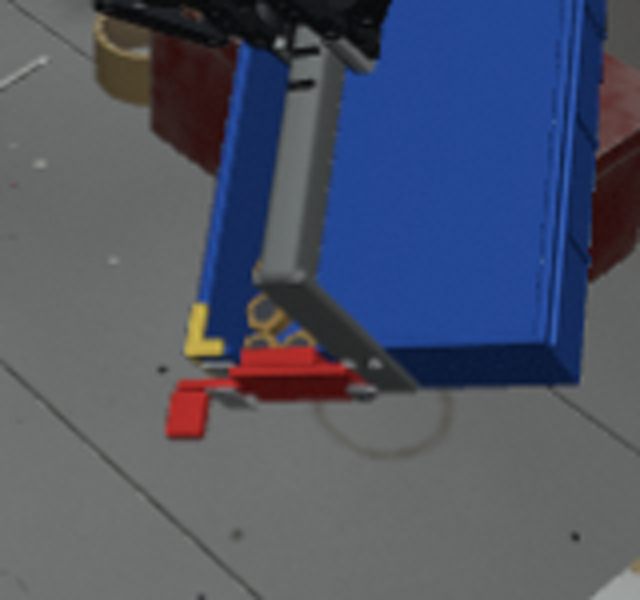

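All four are accounted for: the corner nut, one beside it on the front wall, and two along the left wall, the last peeking out at (262,268). Handing in.

```bash
python3 -c "
from h import bot
print(bot.get_obs()['qd'].round(2)); print(bot.job_done())"
```

```text
[-0.09 -0.21  0.04  0.08 -0.   -0.03]
the job is handed in; nothing more can be done
None
```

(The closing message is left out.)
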